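# Jack the dropped bottle tier level and hold it

## Robot

A 6-joint arm with a two-finger parallel gripper is mounted at the origin on the work surface. World frame = base frame: x ahead of the robot, y to its left, z up, the work surface at z = 0. Lengths are in m, angles in rad, forces in N, time in s.
With the tool pointing down it reaches from about 0.4 to 0.825 m from the base axis. Payload 7 kg.
Tool frame: the origin (TCP) lies at the very end of the fingers, on their centre line; the grasp point (between the pads) lies 19 mm behind it; z points along the fingers, y is the line along which they close (so a half turn about z gives the same grasp; the last joint's range is limited). The gripper opens to 88 mm and grips with 3 to 60 N. Pads are 19 mm wide; open, the fingers measure 130 mm over their backs; the gripper's body (78 mm by 193 mm) begins 47 mm behind the grasp point.
Start: joints at [-0.926, 0.359, 0.012, 0, -1.224, -0.288], TCP at [0.236, -0.632, 0.227] pointing down, gripper open.
Joint ranges: [-3.07, 3.07], [-1.43, 2.12], [-1.02, 1.25], [-3.03, 1.67], [-3.05, -0], [-3.03, 3.03]. Speed limits (rad/s): [2.39, 2.39, 3.01, 3.14, 3.14, 3.14].

## Interface

Orientations are given as [roll, pitch, yaw] about the fixed x, y, z axes, in that order (R = Rz(yaw) Ry(pitch) Rx(roll)).
In Python, from station import arm gives the robot as it stands.
- The arm moves only by the tool step_arm, never from a script. Its argument "rows" is a list of rows, each a list of 5 numbers: the shift along the world's x, y, z in m, then the turn about the world's z in rad, then the finger opening in m, from 0 to 0.0876. In form: [[x, y, z, spin, gripper], ...]. A call has 1 to 20 rows; each row is the pose to reach, as a shift and turn from the pose commanded when the call began; what a row does not reach only later rows make up. A row lasts 1/10 s, in which the tool goes at most 50 mm and 8.59 degrees, less where a joint would pass 70% of its speed; a pose out of reach is approached as far as the arm can. A call with a gripper value outside its range is refused whole. The fingers move at their own pace and stop on an object; "newtons" is the grip in N (left out, the last holds). Time passes only in rows, so rows that repeat a pose let the fingers close. It gives the time, the measured TCP pose, the force, the opening and the grip force at its end, in the units of the state.
- arm.get_state(): the state, without advancing time (a new reading comes with each control period).
- arm.grab_frame(name): name is "scene" or "top" or "wrist"; returns a dict with "color" (420x560x3 uint8, blue, green, red), "vfov" (degrees; the focal length in pixels is half the picture's height over the tangent of half this angle, whatever the lens; pixels are square), "cx", "cy" (the principal point, pixels), "k1" (the pictures are not rectified: a ray, as slopes to the right and down, at radius r is drawn at 1 + k1 r^2 times it, then the intrinsics apply), "rvec" (rotation vector, rad) and "tvec" (3), from world to camera coordinates, as OpenCV has them. Camera axes: x right, y down, z forward; pixel columns grow to the right and rows downward; lengths in m; the calibration is good to about 2 mm. A picture is of the moment at which its call begins. There is no depth.
- arm.job_done(): hands the job in; it is judged then, once.
The state is a dict: "t": time; "q": joint angles; "qd": joint speeds; "joint_efforts": joint torques, N m; "eef_pos": TCP position; "ee_rot": TCP orientation; "force": force on the tool from outside, world axes, zero at the start; "moment": the same for the moment, N m; "width": finger opening in m; "gripper_force": force on a finger pad.
Only numpy, scipy, OpenCV 4.12 (cv2) and the standard library are available. Lean on these libraries where they do the work, as an engineer would, in place of code of your own. Each camera call takes 0.05 s, during which the arm holds its last target. There are 200 camera calls.

## Task

The bracket under the near end of the loaded bottle tier has slipped and the tier sags there. Stand the red ratchet jack on the bench with its saddle squarely under the orange-marked lift point, then pump its handle until the jack has raised the tier flush with the fixed shelf beside it, and finish while holding the handle pressed down with the tier flush, so that a colleague can refasten the bracket. Only the jack may carry the tier; leave the wash bottle, amber bottle and jar on the bench where they stand.

Things in the scene. Friction and masses are not known exactly. Their poses are not given: they have to be found in the camera images.
- carry (a point): Centre of the black carrying bar (70 long along jack x, 12 wide, 14 high, 75 above the jack's underside, open below it for 60) by which the loose red 0.95 kg ratchet jack is grasped from above. Axes of the jack: x level from handle end to saddle end, z up. From here the ram axis lies at x +85, y -18; the centre of mass about x +43, y -22. Both sides of the bar are free for 25 or more
- jack: The jack's base plate (215 x 110 x 8) with housing (44 square, 72 high). Origin on the ram axis at the underside; axes as carry. The plate reaches from x -170 to +45 and y -55 to +55
- saddle (a point): Centre of the top face of the jack's round saddle (40 diameter) on the toothed ram. Ram fully down it is 98 above the jack's underside; the ram can rise 47. It rests on ratchet notches 8 apart and cannot be lowered. Axes as the jack's
- press (a point): Middle of the top face of the black rubber grip of the jack's pump handle (80 long, 28 wide, 18 thick, this point 33 from its outer end): the place to press. Handle up: x -97, y -48, z +59 from carry in jack axes; fully down it is 88 lower and 25 further to -x. Sprung, it comes up by itself when let go; pressing takes 2 to 4 N unloaded, 3 to 6 N when lifting the tier
- pump (a joint): Pump handle angle (rad): 0 up, grows as pressed, stop at 0.54. The first 0.05 to 0.09 is free play, then the ram rises 0.022 m per rad. A stroke of 0.50 or more and a full return to 0 gains one 8 mm notch; after a shorter stroke the ram sinks back to its last notch as the handle comes up. Held part way down, the ram stays at the height it was pushed to
- handle: The jack's pump handle with its grip; origin on the pivot axis, 34 behind (-x) the ram axis and 45 above the jack's underside. With the handle up (28 degrees above level) its axes are the jack's; they turn with it. The pressing point is 172 along the handle from the pivot
- ram: The jack's toothed ram with the saddle on top; origin on the ram axis, at the jack's underside when the ram is fully down; axes as the jack's
- lift_point (a point): Centre of the underside of the steel lift plate (44 square) under the loose tier, 22 below an orange dot on the tier's top; orange patch on the front edge too. 22 behind the front edge, 45 from the free end. 130 to 138 above the bench when flush, 7 to 13 lower when sagging. x level from the tier's front to its back (push the jack in with jack x along it), y along the tier to its pinned far end, z up
- tier: Loose white tier board (130 deep, 445 long, 18 thick, top 152 to 160 above the bench when flush) with amber bottles 90 high in a row 88 behind its front edge and four small jars; about 2.6 kg. Origin 13 above the lift point, at half the board's thickness; axes as the lift point. It swings about a pin 400 along y from here. Raising it takes 13 to 18 N at the lift point
- tier_end (a point): Point on the top face of the loose tier, 5 from its free end and 7 behind its front edge, 440 from the pin; to be brought to the height of fixed_end
- fixed_end (a point): Point on the top face of the fixed white shelf board next to the tier, in line with it, 5 from the end that faces the tier and 7 behind the front edge; 152 to 160 above the bench. The board is 155 long, carries three amber bottles and stands on glass plates
- wash_bottle: White wash bottle with orange cap and spout (58 diameter, 150 high), to be left alone; origin under its base
- amber_bottle: Brown glass bottle with black stopper (60 diameter, 125 high), to be left alone; origin under its base
- jar: Small brown jar with red band and black lid (50 diameter, 56 high), to be left alone; origin under its base

How it is judged:
By the outcome, as a careful person would: the job done as asked, in the order asked, and still so for the second after the job is handed in, while the arm keeps its last pose, push and grip.
It also fails if it takes over 64 s, if anything falls off the work surface, if the arm or the gripper's body presses on something with over 40 N, if the wrist force passes 120 N, or if a joint passes its speed limit or range.

## Working session

There is one attempt and no reset: what is moved stays moved. The work goes in short steps, Python scripts to look and compute and a tool call to move; the robot and the scene stay as the last step left them, time stands still between calls to the robot, and variables do not carry over. Pictures are saved under pics/ and viewed, at most 10 in all, crops included, and the job is handed in when it is done.

Besides the shell and the picture viewer there is one more tool, called after "Request:" in YAML: its name, and indented under it one key for each argument. step_arm: Moves the arm, as the interface text tells. Its arguments: {"type":"object","properties":{"rows":{"type":"array"},"newtons":{"type":"number"}},"required":["rows"]}

```bash
mkdir -p pics
cat > h.py <<'E'
import numpy as np, cv2
from station import arm
def grab(n,save=None):
    f=arm.grab_frame(n)
    if save: cv2.imwrite('pics/'+save,f['color'])
    H,W=f['color'].shape[:2]; fl=H/2/np.tan(np.radians(f['vfov'])/2)
    f['f']=fl; f['R']=cv2.Rodrigues(np.array(f['rvec'],float))[0]; f['t']=np.array(f['tvec'],float).ravel()
    f['C']=-f['R'].T@f['t']; return f
def ray(f,u,v):
    d=np.array([(u-f['cx'])/f['f'],(v-f['cy'])/f['f']]); s=d.copy()
    for _ in range(20): s=d/(1+f['k1']*(s@s))
    r=f['R'].T@np.array([s[0],s[1],1]); return r/np.linalg.norm(r)
def onz(f,u,v,z):
    r=ray(f,u,v); return f['C']+r*(z-f['C'][2])/r[2]
def proj(f,p):
    c=f['R']@np.array(p)+f['t']; s=c[:2]/c[2]; s=s*(1+f['k1']*(s@s)); return s*f['f']+[f['cx'],f['cy']]
def tri(f1,p1,f2,p2):
    a,b=ray(f1,*p1),ray(f2,*p2); A=np.stack([a,-b],1); x=np.linalg.lstsq(A,f2['C']-f1['C'],rcond=None)[0]
    P,Q=f1['C']+a*x[0],f2['C']+b*x[1]; return (P+Q)/2,np.linalg.norm(P-Q)
E
python3 - <<'E'
from h import *
for n in ['scene','top','wrist']:
    f=grab(n,n+'0.png'); print(n,f['C'].round(3),f['R'][2].round(2),f['f'],f['k1'])
a=cv2.imread('pics/scene0.png');b=cv2.imread('pics/top0.png')
print(arm.get_state())
E
```

```text
scene [ 1.171 -0.014  0.649] [-0.73  0.15 -0.67] 460.2144591628578 -0.06472306662343105
top [0.469 0.086 1.208] [ 0.12  0.02 -0.99] 504.5720931635955 -0.05337163438007478
wrist [ 0.173 -0.655  0.384] [ 0.23  0.09 -0.97] 374.97369938695687 -0.07533924368676635
{'t': 0.15, 'q': array([-9.25875282e-01,  3.59227057e-01,  1.12620201e-02, -2.31391829e-04,
       -1.22409940e+00, -2.88105795e-01]), 'qd': array([-2.21527484e-04, -2.55266685e-03,  4.62401567e-03,  7.56004538e-05,
       -8.10950981e-04, -1.14840084e-03]), 'joint_efforts': array([ 3.35964728e-05, -5.83276856e+01,  2.93292171e+01,  7.00121373e+00,
        8.82592838e-03, -1.22317369e-04]), 'eef_pos': array([ 0.23561217, -0.63214806,  0.22583588]), 'ee_rot': array([ 3.14031500e+00, -1.51759015e-04, -2.78485607e+00]), 'force': array([-0.29754073,  0.13926781,  0.22686993]), 'moment': array([-8.04198854e-05,  4.37157396e-02,  2.85959343e-03]), 'gripper_force': 0.0, 'width': 0.08741086095835908}
```

View pics/scene0.png

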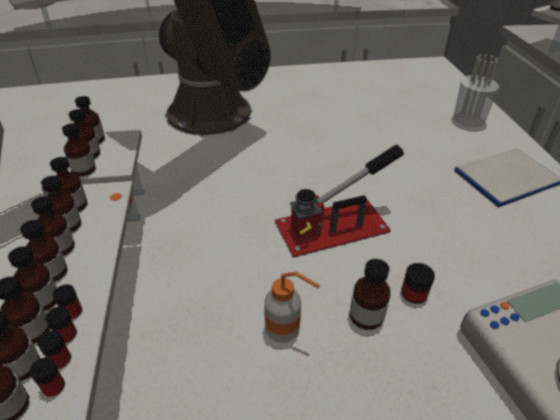

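View pics/top0.png

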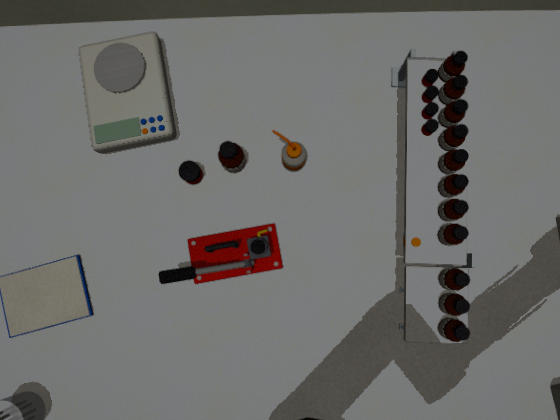

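The scene view shows the jack around (330,220), with the tier at left and its orange dot at (116,197). The top view has the jack at (235,253), carry bar (222,245), saddle (258,246), the orange dot at (416,242), and the tier/fixed shelf gap near row 265.

```bash
cat > m.py <<'E'
from h import *
def orange(im,roi):
    hsv=cv2.cvtColor(im,cv2.COLOR_BGR2HSV); m=cv2.inRange(hsv,(5,150,120),(18,255,255))
    x0,y0,x1,y1=roi; k=np.zeros_like(m); k[y0:y1,x0:x1]=m[y0:y1,x0:x1]
    n,l,s,c=cv2.connectedComponentsWithStats(k); i=1+np.argmax(s[1:,4]); return c[i],s[i]
def red(im,roi):
    hsv=cv2.cvtColor(im,cv2.COLOR_BGR2HSV); m=cv2.inRange(hsv,(0,180,90),(4,255,255))|cv2.inRange(hsv,(174,180,90),(180,255,255))
    x0,y0,x1,y1=roi; k=np.zeros_like(m); k[y0:y1,x0:x1]=m[y0:y1,x0:x1]
    return k
E
python3 - <<'E'
from m import *
T=grab('top');S=grab('scene')
print([onz(T,u,v,0).round(3) for u,v in [(280,210),(300,210),(280,190)]])
a=orange(T['color'],(400,220,440,260));b=orange(S['color'],(95,180,135,210));print(a,b)
print('dot',tri(T,a[0],S,b[0]))
k=red(T['color'],(170,210,300,300)); 
p=cv2.findNonZero(k); r=cv2.minAreaRect(p);bx=cv2.boxPoints(r);print(r,bx)
w=np.array([onz(T,*q,0.008) for q in bx]);print(w.round(4));print(np.linalg.norm(w-np.roll(w,1,0),axis=1))
for n,(x0,y0,x1,y1),f,s in [('c1.png',(370,170,480,350),T,4),('c2.png',(150,210,300,300),T,4)]:
    cv2.imwrite('pics/'+n,cv2.resize(f['color'][y0:y1,x0:x1],None,fx=s if n=='c2.png' else 3.3,fy=s if n=='c2.png' else 3.3,interpolation=cv2.INTER_CUBIC))
c1=cv2.imread('pics/c1.png');c2=cv2.imread('pics/c2.png')
o=np.zeros((600,800,3),np.uint8);c1=cv2.resize(c1,(330,540));c2=cv2.resize(c2,(450,270))
o[:540,:330]=c1;o[:270,340:790]=c2
c3=cv2.resize(S['color'][120:240,60:190],(450,415)[:2])[:320];o[275:595,340:790]=c3
cv2.imwrite('pics/c.png',o)
E
```

```text
[array([0.616, 0.109, 0.   ]), array([0.615, 0.061, 0.   ]), array([0.665, 0.108, 0.   ])]
(array([415.71666667, 241.53333333]), array([412, 238,   9,   9,  60], dtype=int32)) (array([115.39534884, 196.48837209]), array([111, 194,  10,   6,  43], dtype=int32))
dot (array([ 0.5250415 , -0.17881837,  0.14577173]), np.float64(0.0033058625165630737))
((234.28524780273438, 253.1731414794922), (44.8875732421875, 89.27639770507812), 79.62415313720703) [[186.33478 239.1359 ]
 [274.15128 223.05682]
 [282.23572 267.2104 ]
 [194.41922 283.28946]]
[[0.5502 0.335  0.008 ]
 [0.5841 0.124  0.008 ]
 [0.4787 0.1069 0.008 ]
 [0.445  0.3158 0.008 ]]
[0.10694412 0.2137672  0.10670036 0.21164472]
```

View pics/c.png

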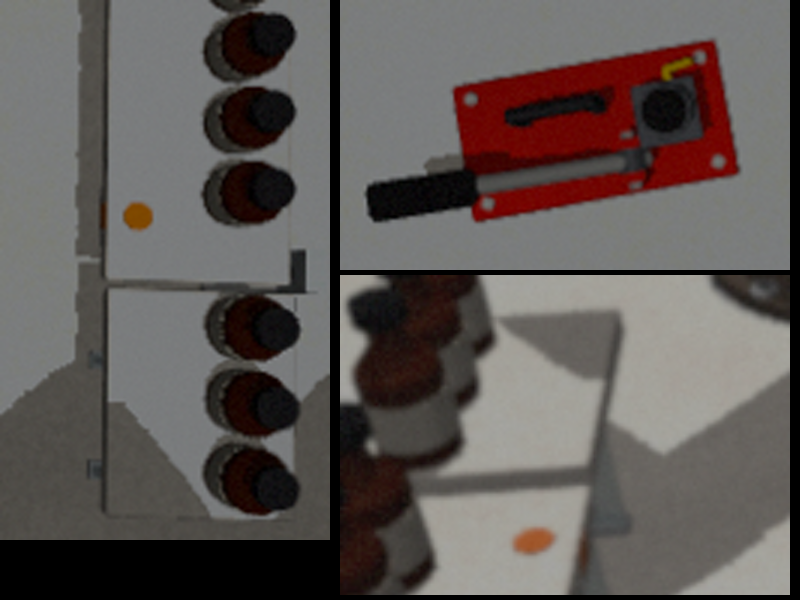

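Crops: tier top front edge at top-view column ≈405, gap near row 265, tier dot (416,242); the jack lies with the bar on the upper side and the handle on the lower, its x pointing nearly along -y world. I'll go above the bar.

Request:
step_arm:
  rows:
    - [0,0,0.05,0,0.0876]
    - [0,0,0.1,0,0.0876]
    - [0.01,0.03,0.15,0.1,0.0876]
    - [0.03,0.07,0.17,0.2,0.0876]
    - [0.045,0.115,0.18,0.3,0.06]
    - [0.06,0.16,0.18,0.4,0.04]
    - [0.075,0.205,0.18,0.5,0.026]
    - [0.09,0.25,0.18,0.6,0.026]
    - [0.105,0.295,0.18,0.7,0.026]
    - [0.12,0.34,0.18,0.8,0.026]
    - [0.135,0.385,0.18,0.9,0.026]
    - [0.15,0.43,0.18,1.0,0.026]
    - [0.165,0.475,0.18,1.1,0.026]
    - [0.18,0.52,0.18,1.2,0.026]
    - [0.195,0.565,0.18,1.3,0.026]
    - [0.21,0.61,0.18,1.375,0.026]
    - [0.225,0.655,0.15,1.375,0.026]
    - [0.24,0.7,0.12,1.375,0.026]
    - [0.255,0.745,0.09,1.375,0.026]
    - [0.27,0.79,0.05,1.375,0.026]

```text
t: 2.25
eef_pos: [0.4986, 0.137, 0.295]
ee_rot: [-3.14, 0.001, -1.409]
force: [0.9, -0.2, -0.4]
width: 0.0259
gripper_force: 0.0
```

Request:
step_arm:
  rows:
    - [0.01,0.03,-0.02,0,0.026]
    - [0.02,0.045,-0.02,0,0.026]
    - [0.023,0.06,-0.02,0,0.026]
    - [0.023,0.06,-0.02,0,0.026]
    - [0.023,0.06,-0.02,0,0.026]

```text
t: 2.75
eef_pos: [0.5215, 0.1949, 0.2765]
ee_rot: [-3.14, 0.001, -1.41]
force: [0.6, -0.1, -1.3]
width: 0.026
gripper_force: 0.0
```

Run:
```python
from m import *
s=arm.get_state();print(s['t'],s['eef_pos'],s['ee_rot'],s['width'])
f=grab('wrist','w1.png');print(proj(f,[.5287,.2456,.082]))
```

```text
2.75 [0.52151097 0.19485117 0.27654379] [-3.14014088e+00  6.25545899e-04 -1.40986074e+00] 0.02603897551197047
[266.89484516 230.51576723]
```

View pics/w1.png

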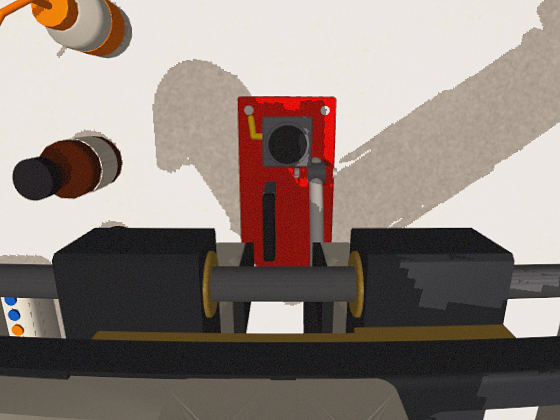

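The wrist view shows the bar's top from about (269,184) to (268,261), the saddle at (287,144), and the handle rod at column ~317.

Run:
```python
from m import *
f=grab('wrist')
g=cv2.cvtColor(f['color'],cv2.COLOR_BGR2GRAY);r=f['color'][:,:,2].astype(int)
k=(r<75)
for v in (190,200,215,230,245,255): 
    c=np.where(k[v,250:290])[0]+250; print(v,c.min(),c.max())
col=np.where(k[170:265,269])[0]+170; print(col.min(),col.max())
for p,z in [((269,184),.082),((268,261),.082),((268.5,222),.082),((287,144),.098)]: print(p,onz(f,*p,z).round(4))
k=red(f['color'],(200,80,345,265));w=[onz(f,*q,.008).round(4) for q in ((239,97),(336,97))];print(w)
# tier edges in top
T=grab('top');G=cv2.GaussianBlur(cv2.cvtColor(T['color'],cv2.COLOR_BGR2GRAY),(3,3),0).astype(float)
for a,b in ((175,235),(272,315)):
    P=[]
    for v in range(a,b):
        d=np.diff(G[v,398:414]);i=np.argmax(d);P.append((398.5+i,v))
    P=np.array(P);c=np.polyfit(P[:,1],P[:,0],1);print(c,np.std(P[:,0]-np.polyval(c,P[:,1])))
    z=.148 if a<200 else .156
    for v in (a,b): print(onz(T,np.polyval(c,v),v,z).round(4))
```

```text
190 264 275
200 263 274
215 263 274
230 263 274
245 250 275
255 250 274
182 261
(269, 184) [0.5336 0.1987 0.082 ]
(268, 261) [0.5227 0.2771 0.082 ]
(268.5, 222) [0.5283 0.2364 0.082 ]
(287, 144) [0.5231 0.1572 0.098 ]
[array([0.5815, 0.122 , 0.008 ]), array([0.476, 0.105, 0.008])]
[-4.75131981e-03  4.06521645e+02] 0.20181518592326225
[ 0.6669 -0.1626  0.148 ]
[ 0.539  -0.1556  0.148 ]
[6.70956014e-16 4.05500000e+02] 2.80425815876544e-14
[ 0.4619 -0.1503  0.156 ]
[ 0.3743 -0.1463  0.156 ]
```

Request:
step_arm:
  rows:
    - [0.0065,0.0485,-0.03,0,0.023]
    - [0.0065,0.0485,-0.08,0,0.023]
    - [0.0065,0.0485,-0.12,0,0.023]
    - [0.0065,0.0485,-0.16,0,0.023]
    - [0.0065,0.0485,-0.165,0,0.023]
    - [0.0065,0.0485,-0.165,0,0.023]

```text
t: 3.5
eef_pos: [0.5279, 0.2428, 0.1107]
ee_rot: [3.141, -0.001, -1.41]
force: [0.2, -0.1, 1.6]
width: 0.023
gripper_force: 0.0
```

Run:
```python
from m import *
s=arm.get_state();print(s['eef_pos'],s['ee_rot'])
f=grab('wrist','w2.png');print(proj(f,[*s['eef_pos'][:2],.082]))
```

```text
[0.52786303 0.24283352 0.11068932] [ 3.14080398e+00 -1.13861140e-03 -1.41004566e+00]
[281.31772452 239.37855589]
```

View pics/w2.png

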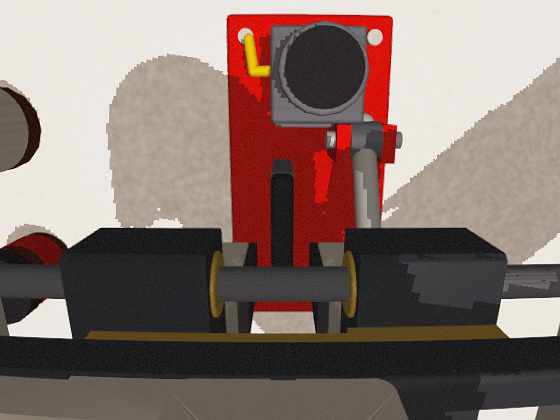

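The bar (centre column ≈282) is centred between the fingers (≈255 and 310). Descend and grip.

Request:
step_arm:
  rows:
    - [0,0,-0.025,0,0.023]
    - [0,0,-0.045,0,0.023]
    - [0,0,-0.053,0,0.023]
    - [0,0,-0.053,0,0.023]

```text
t: 3.95
eef_pos: [0.5283, 0.2438, 0.0584]
ee_rot: [-3.141, 0.0, -1.41]
force: [-0.1, -0.3, 0.3]
width: 0.0227
gripper_force: 0.0
```

Request:
step_arm:
  rows:
    - [0,0,0,0,0.0]
    - [0,0,0,0,0.0]
    - [0,0,0,0,0.0]
    - [0,0,0,0,0.0]
    - [0,0,0,0,0.0]
  newtons: 55

```text
t: 4.45
eef_pos: [0.5284, 0.2441, 0.059]
ee_rot: [-3.14, 0.001, -1.409]
force: [-2.2, -0.4, 7.1]
width: 0.0118
gripper_force: 55.0
```

Request:
step_arm:
  rows:
    - [0.001,-0.01,0,-0.01,0]
    - [0.003,-0.03,0,-0.03,0]
    - [0.005,-0.06,0,-0.055,0]
    - [0.007,-0.09,0,-0.08,0]
    - [0.009,-0.12,0,-0.105,0]
    - [0.011,-0.15,0,-0.13,0]
    - [0.013,-0.18,0,-0.155,0]
    - [0.015,-0.21,0,-0.18,0]
    - [0.017,-0.24,0,-0.2,0]
    - [0.019,-0.265,0,-0.209,0]
    - [0.019,-0.278,0,-0.209,0]
    - [0.019,-0.278,0,-0.209,0]
    - [0.019,-0.278,0,-0.209,0]

```text
t: 5.75
eef_pos: [0.5482, -0.0356, 0.0589]
ee_rot: [-3.139, -0.001, -1.619]
force: [2.2, -8.0, 5.5]
width: 0.0115
gripper_force: 55.0
```

Run:
```python
from m import *
s=arm.get_state();print(s['eef_pos'],s['ee_rot'])
f=grab('wrist','w3.png');print(proj(f,[*s['eef_pos'][:2],.082]))
T=grab('top','t3.png')
p=orange(T['color'],(400,220,440,260))[0];print(p,onz(T,*p,.1458))
w=np.hstack([f['color']]);cv2.imwrite('pics/w3.png',w)
k=red(T['color'],(280,200,420,320));r=cv2.minAreaRect(cv2.findNonZero(k));bx=cv2.boxPoints(r);print([onz(T,*q,.008).round(4) for q in bx])
```

```text
[ 0.54824317 -0.03560104  0.05893504] [-3.13868397e+00 -9.54252353e-04 -1.61870782e+00]
[280.52593793 283.05282233]
[415.53125  241.578125] [ 0.52483379 -0.17671657  0.1458    ]
[array([0.4812, 0.0157, 0.008 ]), array([ 0.5323, -0.1596,  0.008 ]), array([ 0.4769, -0.1747,  0.008 ]), array([ 4.262e-01, -2.000e-04,  8.000e-03])]
```

View pics/w3.png

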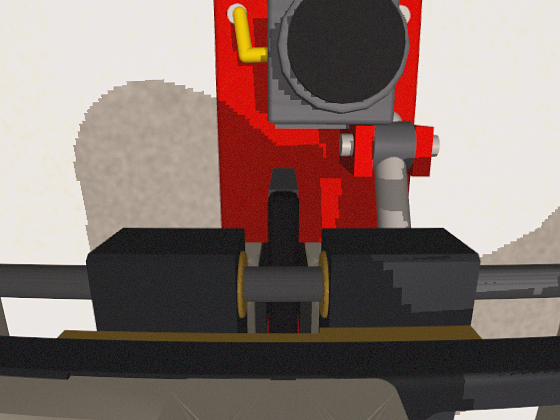

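The wrist view shows the bar held (column ~284), saddle centred about (343,49), and the plate's left side at columns 215–222.

Run:
```python
from m import *
f=grab('wrist')
for q in [(279,48),(408,48),(343,113),(343,49)]: print(onz(f,*q,.098).round(4))
for q in [(215,2),(221,225)]: print('edge',onz(f,*q,.008).round(4))
T=grab('top')
s=arm.get_state();x,y=s['eef_pos'][:2]
xd=np.array([-.049,-.9988]);yd=np.array([.9988,-.049]);print('exp saddle',np.array([x,y])+.085*xd-.018*yd)
```

```text
[ 0.5443 -0.1198  0.098 ]
[ 0.5052 -0.1183  0.098 ]
[ 0.5254 -0.0997  0.098 ]
[ 0.5251 -0.1187  0.098 ]
edge [ 0.5767 -0.1588  0.008 ]
edge [ 0.5836 -0.0384  0.008 ]
exp saddle [ 0.52600122 -0.11936964]
```

Request:
step_arm:
  rows:
    - [0,-0.01,0,0,0]
    - [0,-0.025,0,0,0]
    - [0,-0.04,0,0,0]
    - [0,-0.052,0,0,0]
    - [0,-0.059,0,0,0]
    - [0,-0.059,0,0,0]

```text
t: 6.55
eef_pos: [0.5487, -0.0932, 0.059]
ee_rot: [-3.138, 0.001, -1.619]
force: [0.6, 0.2, 5.6]
width: 0.0112
gripper_force: 55.0
```

Run:
```python
from m import *
s=arm.get_state();print(s['t'],s['eef_pos'],s['ee_rot'],s['force'])
f=grab('wrist','w4.png');T=grab('top','t4.png');S=grab('scene','s4.png')
b=orange(S['color'],(95,180,135,210))[0];p=orange(T['color'],(400,220,440,260))[0];print(p,b)
o=np.zeros((600,800,3),np.uint8);o[:420,:560]=f['color'];
o[:300,562:800]=cv2.resize(T['color'][200:320,340:435],(238,300))
o[302:600,562:800]=cv2.resize(S['color'][150:270,90:186],(238,298))
cv2.imwrite('pics/c4.png',o)
```

```text
6.55 [ 0.54870402 -0.09324344  0.05895258] [-3.13761276e+00  6.28425000e-04 -1.61855252e+00] [0.61289626 0.19032792 5.58068922]Traceback (most recent call last):
  File "<stdin>", line 4, in <module>
  File "m.py", line 5, in orange
    n,l,s,c=cv2.connectedComponentsWithStats(k); i=1+np.argmax(s[1:,4]); return c[i],s[i]
                                                     ~~~~~~~~~^^^^^^^^^
    return _wrapfunc(a, 'argmax', axis=axis, out=out, **kwds)
    return bound(*args, **kwds)
ValueError: attempt to get argmax of an empty sequence
```

Request:
step_arm:
  rows:
    - [0,-0.001,0,0,0.023]
    - [0,-0.001,0,0,0.023]
    - [0,-0.001,0,0,0.023]
    - [0,-0.001,0.03,0,0.023]
    - [0,-0.001,0.08,0,0.023]
    - [0,0,0.13,0,0.023]
    - [0,-0.01,0.16,0,0.023]
    - [0,-0.015,0.16,0,0.023]
    - [0,-0.015,0.16,0,0.023]

```text
t: 7.6
eef_pos: [0.5465, -0.1088, 0.2176]
ee_rot: [-3.141, 0.001, -1.62]
force: [0.4, -0.8, -1.8]
width: 0.0228
gripper_force: 0.0
```

Run:
```python
from m import *
import pickle
f=grab('wrist','w5.png');f['s']=arm.get_state();pickle.dump(f,open('w5.pkl','wb'));print(f['s']['eef_pos'])
```

```text
[ 0.54595593 -0.10856781  0.21651958]
```

Request:
step_arm:
  rows:
    - [-0.04,0,0,0,0.0]
    - [-0.08,0,0,0,0.0]
    - [-0.12,0,0,0,0.0]
    - [-0.12,0,0,0,0.0]
    - [-0.12,0,0,0,0.0]

```text
t: 8.15
eef_pos: [0.4256, -0.1084, 0.2166]
ee_rot: [3.141, -0.0, -1.618]
force: [0.0, 0.3, -0.1]
width: 0.0001
gripper_force: 0.0
```

Run:
```python
from m import *
import pickle
g=grab('wrist','w6.png');g['s']=arm.get_state();pickle.dump(g,open('w6.pkl','wb'));print(g['s']['eef_pos'])
f=pickle.load(open('w5.pkl','rb'))
S=grab('scene','s6.png')
for h in (f,g): print([proj(h,p).round(0) for p in ([.48,-.155,.147],[.475,-.152,.156],[.525,-.178,.146])])
o=np.zeros((600,800,3),np.uint8);o[:300,:400]=cv2.resize(f['color'],(400,300));o[:300,400:]=cv2.resize(g['color'],(400,300))
o[300:,:400]=cv2.resize(S['color'][120:300,60:300],(400,300))
cv2.imwrite('pics/c6.png',o)
```

```text
[ 0.42647337 -0.10837524  0.21671013]
[array([387., 139.]), array([399., 145.]), array([312., 104.])]
[array([188., 149.]), array([193., 155.]), array([112., 115.])]
```

View pics/c6.png

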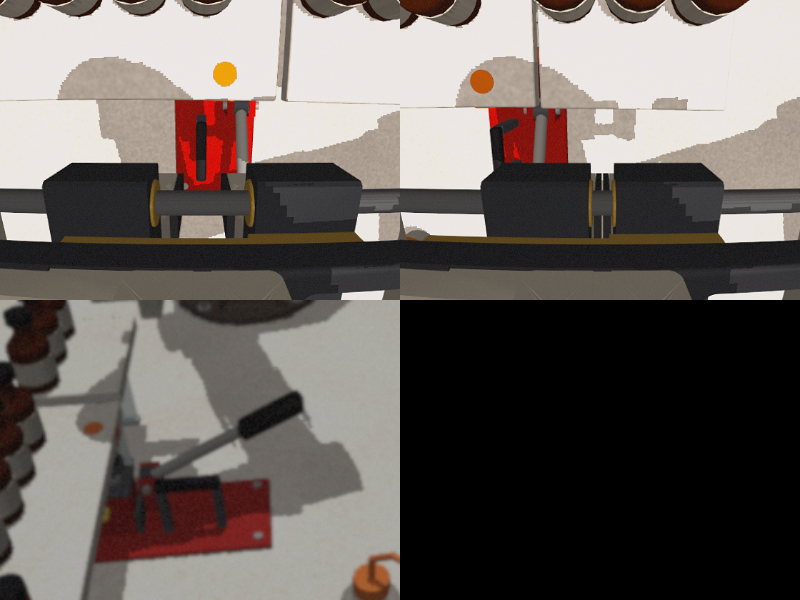

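The two wrist views show the tier/fixed gap corners near (388,139) and (191,149) full-scale, the orange dot above the jack; the jack stands upright with the housing under the tier. Zoom on the gap.

Run:
```python
from m import *
import pickle
f=pickle.load(open('w5.pkl','rb'));g=pickle.load(open('w6.pkl','rb'))
o=np.zeros((600,800,3),np.uint8)
o[:600,:400]=cv2.resize(f['color'][100:160,365:405],(400,600),interpolation=cv2.INTER_NEAREST)
o[:600,400:]=cv2.resize(g['color'][110:170,175:215],(400,600),interpolation=cv2.INTER_NEAREST)
cv2.imwrite('pics/c7.png',o)
a=orange(f['color'],(280,80,340,125))[0];b=orange(g['color'],(90,90,140,140))[0];print(a,b,tri(f,a,g,b))
print([proj(f,(.5257,-.178,.13)),onz(f,282,207,.082)])
```

```text
[299.8 110. ] [113.97290931 113.80683157] (array([ 0.53144369, -0.17680569,  0.12832051]), np.float64(0.00413080697324922))
[array([308.83616757, 104.32883114]), array([ 0.54689565, -0.09908942,  0.082     ])]
```

View pics/c7.png

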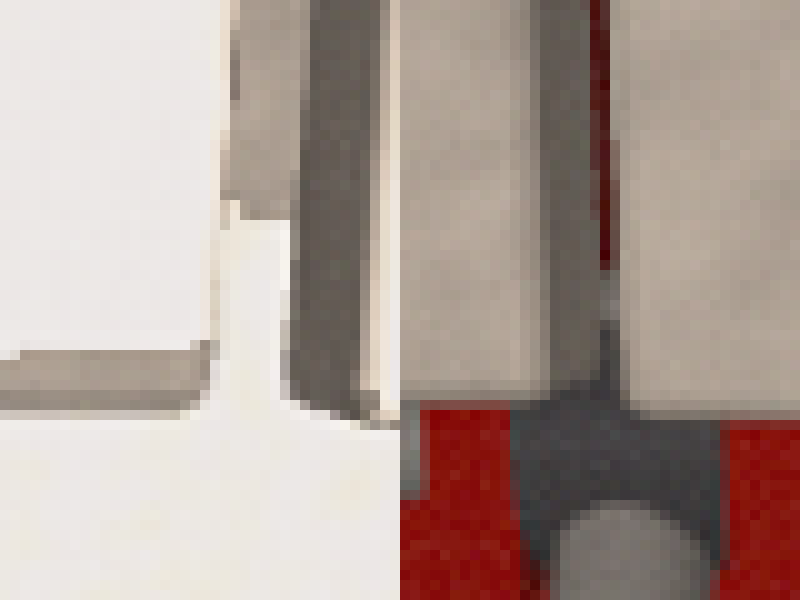

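Run:
```python
from m import *
import pickle
f=pickle.load(open('w5.pkl','rb'));g=pickle.load(open('w6.pkl','rb'));print(f['C'],g['C'])
for n,a,b in [('tier',(386.7,140),(188.5,149.3)),('fix',(402.5,142),(196.7,151))]: print(n,tri(f,a,g,b))
def dot(im,roi):
    hsv=cv2.cvtColor(im,cv2.COLOR_BGR2HSV);x0,y0,x1,y1=roi
    m=cv2.inRange(hsv[y0:y1,x0:x1],(3,120,90),(32,255,255));M=cv2.moments(m,True);return M['m10']/M['m00']+x0,M['m01']/M['m00']+y0,M['m00']
a=dot(f['color'],(285,80,345,130));b=dot(g['color'],(90,90,140,140));print(a,b,tri(f,a[:2],g,b[:2]))
# bar and rod in f (release position)
k=f['color'][:,:,2]<75
for v in (170,190,210): c=np.where(k[v,262:300])[0]+262; print(v,c.min(),c.max(), onz(f,(c.min()+c.max())/2,v,.082).round(4))
S=grab('scene');b2=orange(S['color'],(95,180,135,210));print(b2)
# handle grip in scene: end points guess
h=arm.get_state();print(h['t'])
```

```text
[ 0.54234729 -0.17446781  0.37627986] [ 0.42179113 -0.17404207  0.37529556]
tier (array([ 0.48000849, -0.15459174,  0.1463933 ]), np.float64(3.871540445757162e-05))
fix (array([ 0.47301063, -0.15394956,  0.15528788]), np.float64(0.00032785695597190105))
(314.4983277591973, 103.15830546265329, 897.0) (113.99419279907085, 113.85017421602788, 861.0) (array([ 0.52340605, -0.17839137,  0.14624408]), np.float64(0.00020318547976077314))
170 275 288 [ 0.5458 -0.1293  0.082 ]
190 275 288 [ 0.5466 -0.1132  0.082 ]
210 275 288 [ 0.5474 -0.0966  0.082 ]Traceback (most recent call last):
  File "<stdin>", line 12, in <module>
  File "m.py", line 5, in orange
    n,l,s,c=cv2.connectedComponentsWithStats(k); i=1+np.argmax(s[1:,4]); return c[i],s[i]
                                                     ~~~~~~~~~^^^^^^^^^
    return _wrapfunc(a, 'argmax', axis=axis, out=out, **kwds)
    return bound(*args, **kwds)
ValueError: attempt to get argmax of an empty sequence
```

Gap at the tier end is 8.9 mm; lift point ≈ z 0.124, saddle within ~2 mm. Flush needs the ram at ≈34.4 mm: four notches plus ≈2.4 mm. Now to the handle.

Request:
step_arm:
  rows:
    - [0.03,0.03,0,0,0]
    - [0.055,0.07,0,0,0]
    - [0.078,0.1137,-0.02,0,0]
    - [0.078,0.1137,-0.057,0,0]
    - [0.078,0.1137,-0.057,0,0]
    - [0.078,0.1137,-0.057,0,0]

```text
t: 8.9
eef_pos: [0.5046, 0.0049, 0.1597]
ee_rot: [3.139, -0.002, -1.618]
force: [0.4, -0.0, 1.4]
width: 0.0004
gripper_force: 0.0
```

Request:
step_arm:
  rows:
    - [0,0,-0.02,0,0]
    - [0,0.004,-0.034,0,0]
    - [0,0.009,-0.045,0,0]
    - [0,0.012,-0.05,0,0]
    - [0,0.012,-0.05,0,0]

```text
t: 9.4
eef_pos: [0.5053, 0.0172, 0.1109]
ee_rot: [-3.141, -0.0, -1.619]
force: [0.0, -1.8, 1.1]
width: 0.0006
gripper_force: 1.1
```

Run:
```python
from m import *
S=grab('scene','s8.png');W=grab('wrist','w8.png')
o=np.zeros((600,800,3),np.uint8);o[:420,:560]=W['color'];o[302:600,500:800]=cv2.resize(S['color'][100:280,60:241],(300,298))
cv2.imwrite('pics/c8.png',o)
```

```text
(no output)
```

View pics/c8.png

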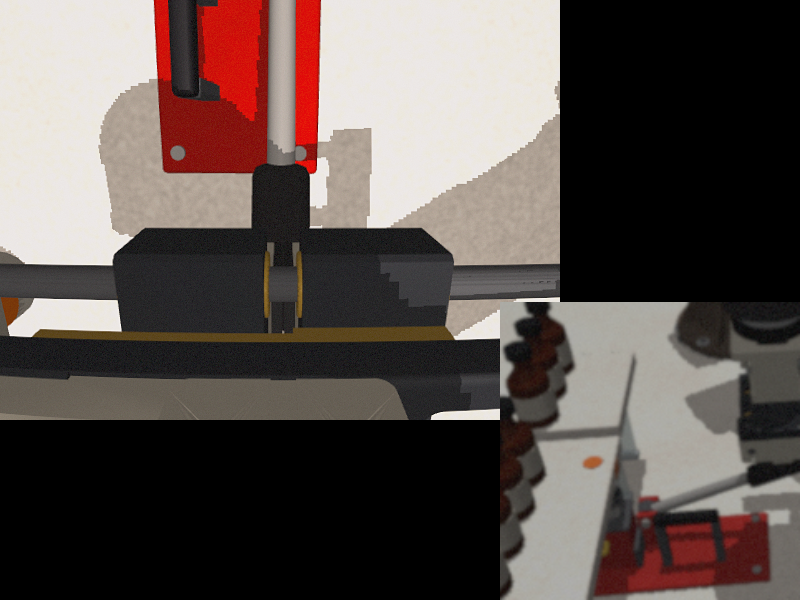

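The wrist view shows the closed fingers on the grip (column 282) and the handle already partly down. Complete the first stroke.

Request:
step_arm:
  rows:
    - [0,0.005,-0.016,0,0]
    - [0,0.009,-0.032,0,0]
    - [0,0.011,-0.048,0,0]
    - [0,0.0125,-0.06,0,0]
    - [0,0.0125,-0.063,0,0]
    - [0,0.0125,-0.063,0,0]

```text
t: 10.1
eef_pos: [0.5049, 0.0299, 0.0475]
ee_rot: [3.141, 0.0, -1.619]
force: [-0.0, 1.9, 3.6]
width: 0.0004
gripper_force: 1.7
```

Run:
```python
from m import *
S=grab('scene','s9.png');print(orange(S['color'],(95,180,135,210)),arm.get_state()['force'],arm.get_state()['eef_pos'])
print(orange(cv2.imread('pics/s8.png'),(95,180,135,210))[0])
```

```text
(array([115.44444444, 196.37777778]), array([111, 194,  10,   6,  45], dtype=int32)) [-0.28765352  2.39330093  3.7001564 ] [0.50486018 0.02985718 0.0477723 ]
[115.39534884 196.48837209]
```

Request:
step_arm:
  rows:
    - [0,-0.001,0.03,0,0]
    - [0,-0.008,0.06,0,0]
    - [0,-0.018,0.085,0,0]
    - [0,-0.023,0.102,0,0]
    - [0,-0.023,0.102,0,0]
    - [0,-0.023,0.102,0,0]
    - [0,-0.021,0.085,0,0]
    - [0,-0.015,0.067,0,0]
    - [0,-0.009,0.049,0,0]
    - [0,-0.005,0.031,0,0]
    - [0,-0.002,0.015,0,0]
    - [0,0,0.002,0,0]
    - [0,0,-0.001,0,0]
    - [0,0,-0.001,0,0]

```text
t: 11.55
eef_pos: [0.5039, 0.0296, 0.0457]
ee_rot: [3.139, -0.001, -1.618]
force: [-1.1, 0.4, 5.1]
width: 0.0002
gripper_force: 2.3
```

Request:
step_arm:
  rows:
    - [0,-0.001,0.03,0,0]
    - [0,-0.008,0.06,0,0]
    - [0,-0.018,0.085,0,0]
    - [0,-0.023,0.103,0,0]
    - [0,-0.023,0.103,0,0]
    - [0,-0.023,0.103,0,0]
    - [0,-0.021,0.085,0,0]
    - [0,-0.015,0.067,0,0]
    - [0,-0.009,0.049,0,0]
    - [0,-0.005,0.031,0,0]
    - [0,-0.002,0.015,0,0]
    - [0,0,0.002,0,0]
    - [0,0,0,0,0]
    - [0,0,0,0,0]

```text
t: 12.95
eef_pos: [0.5043, 0.0297, 0.0456]
ee_rot: [3.14, -0.001, -1.618]
force: [0.0, 0.1, 6.0]
width: 0.0005
gripper_force: 2.6
```

Run:
```python
from m import *
S=grab('scene','s10.png');print(orange(S['color'],(95,180,135,210)),arm.get_state()['force'],arm.get_state()['eef_pos'])
```

```text
(array([114.30232558, 193.06976744]), array([110, 191,  10,   6,  43], dtype=int32)) [0.69169303 0.68795879 4.67092346] [0.50430893 0.02972005 0.0457742 ]
```

Run:
```python
from m import *
S=grab('scene');b=orange(S['color'],(95,180,135,210))[0]
p=np.array([.5234,-.1784,.1462]);o=proj(S,p)
for d in (0,.002,.004,.006,.008,.01): print(d,proj(S,p+[0,0,d])-o)
print(b-[115.42,196.43])
# subpixel: weighted saturation centroid over old and new
for n in ('s8','s9','s10'):
    im=cv2.imread(f'pics/{n}.png')[180:210,100:132].astype(float);w=np.clip(im[:,:,2]-im[:,:,0]-60,0,None);yy,xx=np.mgrid[180:210,100:132];print(n,(w*xx).sum()/w.sum(),(w*yy).sum()/w.sum(),w.sum())
```

```text
0 [0. 0.]
0.002 [-0.26476583 -0.90149005]
0.004 [-0.53031766 -1.80597493]
0.006 [-0.79665846 -2.71346804]
0.008 [-1.0637912  -3.62398285]
0.01 [-1.33171886 -4.5375329 ]
[-1.08666667 -3.43      ]
s8 115.40900900900901 196.3801801801802 2775.0
s9 115.40756156781131 196.36836628511966 2883.0
s10 114.32001366120218 192.85860655737704 2928.0
```

Tier rises earlier than expected (≈7.7 of ≈8.1 mm now, so the ram gained an extra margin). Let it settle on the notch and measure the step precisely with two wrist views.

Request:
step_arm:
  rows:
    - [0,-0.001,0.03,0,0]
    - [0,-0.008,0.06,0,0]
    - [0,-0.018,0.085,0,0]
    - [0,-0.023,0.12,0,0]
    - [0.01,-0.03,0.16,-0.15,0]
    - [0.036,-0.04,0.171,-0.3,0]
    - [0.036,-0.04,0.171,-0.45,0]
    - [0.036,-0.04,0.171,-0.6,0]
    - [0.036,-0.04,0.171,-0.75,0]
    - [0.036,-0.04,0.171,-0.9,0]
    - [0.036,-0.04,0.171,-1.05,0]
    - [0.036,-0.04,0.171,-1.2,0]
    - [0.036,-0.04,0.171,-1.35,0]
    - [0.036,-0.04,0.171,-1.5,0]
    - [0.036,-0.04,0.171,-1.57,0]
    - [0.036,-0.04,0.171,-1.57,0]
    - [0.036,-0.04,0.171,-1.57,0]

```text
t: 14.75
eef_pos: [0.5402, -0.0102, 0.2165]
ee_rot: [-3.141, -0.002, 3.097]
force: [-0.0, -0.1, -0.2]
width: 0.0003
gripper_force: 0.0
```

Run:
```python
from m import *
import pickle
f=grab('wrist','w11.png');f['s']=arm.get_state();pickle.dump(f,open('w11.pkl','wb'));print(f['s']['eef_pos'],f['C'])
for p in ([.476,-.155,.155],[.4,-.152,.155],[.53,-.155,.155]): print(proj(f,p))
```

```text
[ 0.54034317 -0.01022696  0.21672097] [ 0.4735846  -0.00682385  0.37528113]
[ 35.62088377 131.4172289 ]
[20.25624524 -3.4420303 ]
[ 51.80091179 218.18130198]
```

Request:
step_arm:
  rows:
    - [0,-0.04,0.0,0,0]
    - [0,-0.08,0,0,0]
    - [0,-0.12,0,0,0]
    - [0,-0.14,0,0,0]
    - [0,-0.14,0,0,0]
    - [0,-0.14,0,0,0]

```text
t: 15.4
eef_pos: [0.5404, -0.1506, 0.217]
ee_rot: [3.141, -0.001, 3.094]
force: [0.0, -0.2, 0.4]
width: 0.0003
gripper_force: 0.0
```

Run:
```python
from m import *
import pickle
g=grab('wrist','w12.png');g['s']=arm.get_state();pickle.dump(g,open('w12.pkl','wb'));print(g['s']['eef_pos'],g['C'])
for p in ([.476,-.155,.155],[.4,-.152,.155],[.53,-.155,.155]): print(proj(g,p))
f=pickle.load(open('w11.pkl','rb'))
o=np.zeros((600,800,3),np.uint8)
for i,h in enumerate((f,g)):
    u,v=proj(h,[.476,-.155,.155]).astype(int);u0=np.clip(u-65,0,430);v0=max(0,v-100);print(u0,v0)
    c=cv2.resize(h['color'][v0:v0+195,u0:u0+130],None,fx=3,fy=3,interpolation=cv2.INTER_NEAREST);o[:c.shape[0],400*i:400*i+390]=c
cv2.imwrite('pics/c12.png',o)
```

```text
[ 0.54057212 -0.15004567  0.21710024] [ 0.4736845  -0.14709769  0.37569474]
[268.96485804 116.79611028]
[266.80393585 -25.94184662]
[273.99940689 207.69548395]
0 31
203 16
```

View pics/c12.png

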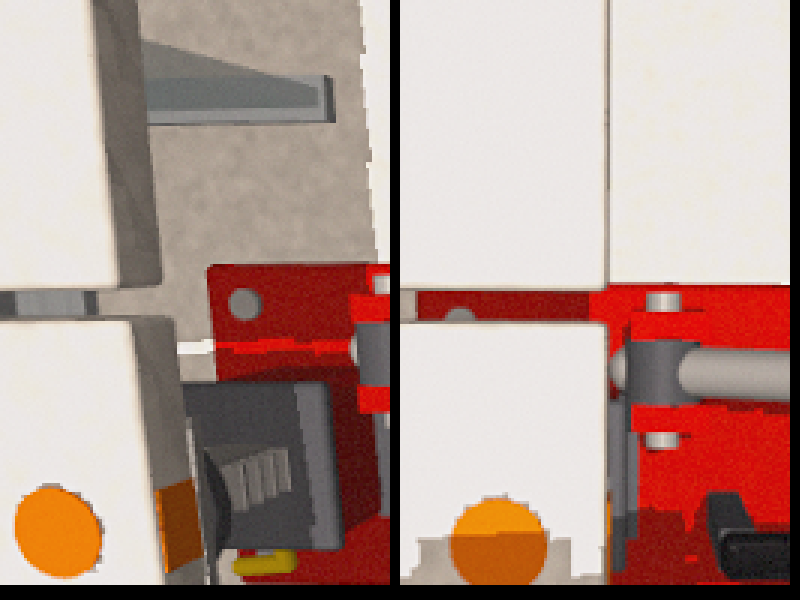

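The crops show the fixed edge and, below the gap, the tier edge displaced outward ~3 px (tier still lower); the saddle is visible under the lift plate. Fit both edges.

Run:
```python
from m import *
import pickle
f=pickle.load(open('w11.pkl','rb'));g=pickle.load(open('w12.pkl','rb'))
def fit(h,rows,c0,c1):
    G=h['color'][:,:,0].astype(float);P=[]
    for v in rows:
        r=cv2.GaussianBlur(G[v:v+1,c0:c1],(3,1),0)[0];i=np.argmax(np.abs(np.diff(r)))
        lo=max(i-3,0);d=np.abs(np.diff(r))[lo:i+4];P.append((v,c0+.5+lo+(d*np.arange(len(d))).sum()/d.sum()))
    P=np.array(P);c=np.polyfit(P[:,0],P[:,1],1);e=P[:,1]-np.polyval(c,P[:,0]);k=abs(e)<1.;c=np.polyfit(P[k,0],P[k,1],1);print(k.sum(),len(k),c,np.std(e[k]));return c
F=fit(f,range(40,122),25,44);Tt=fit(f,range(142,185),36,58)
v=133;F2=fit(g,range(65,107),395-200-0 if 0 else 262,280);T2=fit(g,range(128,180),262,280);v2=118
# planes: intersect rays of two views for fixed / tier at the gap row of each (x=.476)
for n,a,b in (('fix',F,F2),('tier',Tt,T2)):
    # rays at same row-plane; solve with y,z only
    A=[];B=[]
    for h,c,vv in ((f,a,v),(g,b,v2)):
        r=ray(h,np.polyval(c,vv),vv);r=r/r[2];A.append([1,-r[1]]);B.append(h['C'][1]-r[1]*h['C'][2])
    print(n,np.linalg.solve(A,B).round(5))
for d in(0,.003): print(proj(f,[.476,-.1545,.1555-d]),proj(g,[.476,-.1545,.1555-d]))
```

```text
82 82 [ 0.10267757 25.8512758 ] 0.15165667731270688
43 43 [ 0.11922998 26.30335221] 0.11539676221690397
42 42 [-4.75011427e-03  2.71996345e+02] 0.09835082327581231
52 52 [-2.03360094e-02  2.74102898e+02] 0.2905916286386832
fix [-0.15366  0.15352]
tier [-0.15358  0.15103]
[ 35.87444752 131.40773377] [269.80461759 116.76295025]
[ 38.93197741 131.12534027] [269.97482497 116.69892522]
```

Remaining step ≈2.5 mm at the tier end (≈2.3 mm at the lift point), i.e. about 0.11 rad past free play. Return to the handle.

Request:
step_arm:
  rows:
    - [0,0.04,0,0.1,0]
    - [-0.01,0.08,0,0.25,0]
    - [-0.02,0.12,0,0.4,0]
    - [-0.036,0.155,0,0.55,0]
    - [-0.036,0.155,0,0.7,0]
    - [-0.036,0.155,0,0.85,0]
    - [-0.036,0.155,0,1.0,0]
    - [-0.036,0.155,0,1.15,0]
    - [-0.036,0.155,0,1.3,0]
    - [-0.036,0.155,-0.02,1.45,0]
    - [-0.036,0.155,-0.04,1.57,0]
    - [-0.036,0.155,-0.057,1.57,0]
    - [-0.036,0.155,-0.057,1.57,0]
    - [-0.036,0.155,-0.057,1.57,0]

```text
t: 16.85
eef_pos: [0.5048, 0.0054, 0.1608]
ee_rot: [3.142, -0.0, -1.618]
force: [0.0, 0.5, 0.4]
width: 0.0005
gripper_force: 0.0
```

```bash
cat > d.py <<'E'
from m import *
def sdot(n=4):
    o=[]
    for i in range(n):
        im=grab('scene')['color'][180:210,100:132].astype(float);w=np.clip(im[:,:,2]-im[:,:,0]-60,0,None);yy,xx=np.mgrid[180:210,100:132];o.append([(w*xx).sum()/w.sum(),(w*yy).sum()/w.sum()])
    return np.mean(o,0),np.std(o,0)
s=arm.get_state();print(s['t'],s['eef_pos'],s['force'],sdot())
E
python3 d.py
```

```text
16.85 [0.5047886  0.00535458 0.16078155] [0.04500102 0.47649359 0.39335296] (array([114.66247931, 193.74373095]), array([0.00597517, 0.00404202]))
```

Request:
step_arm:
  rows:
    - [0,0,-0.02,0,0]
    - [0,0.004,-0.034,0,0]
    - [0,0.009,-0.044,0,0]
    - [0,0.012,-0.049,0,0]
    - [0,0.012,-0.049,0,0]
    - [0,0.012,-0.049,0,0]

```text
t: 17.65
eef_pos: [0.5051, 0.0166, 0.112]
ee_rot: [-3.141, -0.0, -1.618]
force: [0.5, -4.4, 3.6]
width: 0.0004
gripper_force: 2.0
```

```bash
python3 d.py
```

```text
17.65 [0.50508178 0.01659631 0.1119565 ] [ 0.45145588 -4.35598847  3.63295392] (array([114.3923203 , 193.03542147]), array([0.0141383 , 0.00686414]))
```

Request:
step_arm:
  rows:
    - [0,0,-0.003,0,0]
    - [0,0,-0.0055,0,0]
    - [0,0,-0.0055,0,0]
    - [0,0,-0.0055,0,0]

```text
t: 18.25
eef_pos: [0.5052, 0.0173, 0.1061]
ee_rot: [-3.141, 0.001, -1.619]
force: [0.4, 1.6, 6.0]
width: 0.0004
gripper_force: 2.2
```

```bash
python3 d.py
```

```text
18.25 [0.50518088 0.01728775 0.10609142] [0.4097553  1.62473923 5.99938848] (array([114.28952208, 192.6888391 ]), array([0.00817942, 0.00645729]))
```

Request:
step_arm:
  rows:
    - [0,0,0,0,0]
    - [0,0,0,0,0]
    - [0,0,0,0,0]
    - [0,0,0,0,0]
    - [0,0,0,0,0]
    - [0,0,0,0,0]
    - [0,0,0,0,0]
    - [0,0,0,0,0]

```text
t: 19.25
eef_pos: [0.5052, 0.0173, 0.1062]
ee_rot: [-3.141, 0.001, -1.619]
force: [1.1, 1.7, 5.6]
width: 0.0003
gripper_force: 2.2
```

```bash
python3 d.py
python3 - <<'E'
from m import *
T=grab('top')
# fixed & tier front-edge step, top view
G=T['color'].astype(float).mean(2)
for a,b in ((180,235),(272,315)):
    P=np.array([[v,398.5+np.argmax(np.diff(G[v,398:414]))] for v in range(a,b)]);print(np.median(P[:,1]))
print(arm.job_done())
E
```

```text
19.25 [0.50518467 0.01727861 0.10616816] [1.0593781  1.71728274 5.6373379 ] (array([114.29790452, 192.69134218]), array([0.00918131, 0.00361191]))
406.5
405.5
the job is handed in; nothing more can be done
None
```

The job is handed in: the jack stands about 2 mm off centre under the lift point, and the arm holds its handle down with the tier flush to within my measurement error of about 0.5 mm; it held steady for the last second at about 19 s.

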